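Fit the finished lap hub from the vise on the polishing machine's spindle and hold it down

ROBOT

A 6-joint arm with a two-finger parallel gripper is mounted at the origin on the work surface. World frame = base frame: x ahead of the robot, y to its left, z up, the work surface at z = 0. Lengths are in mm, angles in rad, forces in N, time in s.
With the tool pointing down it reaches from about 275 to 725 mm from the base axis. Payload 5.6 kg.
Tool frame: the origin (TCP) lies midway between the tips of the shut fingers; the grasp point (between the pads) lies 19 mm behind it; z points along the fingers, y is the line along which they close (so a half turn about z gives the same grasp; the last joint's range is limited). The gripper opens to 85 mm and grips with 20 to 120 N. Pads are 22 mm wide; open, the fingers measure 114 mm over their backs; the gripper's body (76 mm by 85 mm) begins 54 mm behind the grasp point. The pads swing forward as they close: fully open they stand 13 mm farther back than shut.
Start: joints at [1.448, 0.255, 0.108, 0, -1.424, -0.285], TCP at [218.098, 504.902, 231.283] pointing down, gripper open.
Joint ranges: [-2.95, 2.95], [-1.21, 1.97], [-1.09, 1.5], [-2.87, 1.71], [-2.94, -0.07], [-3.05, 3.05]. Speed limits (rad/s): [2.57, 2.57, 3.14, 3.14, 3.14, 3.14].

INTERFACE

Orientations are given as a 3x3 rotation matrix whose columns are the frame's x, y, z axes.
In Python, from station import manip, optics, state, sign_off gives the robot as it stands (manip), with the cameras (optics), the readings as plain functions and the job as plain functions.
- The arm moves only by the tool jog_arm, called after "Request:" by a JSON object that holds its "op" and its "data". Schema: {"type":"object","properties":{"rows":{"type":"object","properties":{"deltas":{"type":"array","items":{"type":"array","items":{"type":"number"},"minItems":6,"maxItems":6},"minItems":1,"maxItems":8}},"additionalProperties":false,"required":["deltas"]},"aperture":{"type":"number"},"force":{"type":"number"},"only":{"type":"string"},"quiet":{"type":"boolean"},"lines":{"type":"string"}},"required":["rows"],"additionalProperties":false}. rows is an object whose key "deltas" holds a list of rows, 1 to 8 of them, each of 6 numbers: dx, dy, dz in normalised numbers (1 is 0.75 m), then a rotation vector rx, ry, rz in a scale on which 1.0 is 180 degrees; each row shifts and turns the commanded pose from where the row before left it, along the tool's axes as they then stand; what a row does not reach is not made up. A row lasts 1/10 s, in which the tool goes at most 50 mm and 0.15 rad, less where a joint would pass 70% of its speed; a pose out of reach is approached as far as the arm can. aperture is the opening from 0.0 (shut) to 1.0 (fully open), set as the call begins (left out keeps the last). The fingers move at their own pace and stop on an object; force is the grip in N (left out, the last holds). Time passes only in rows, so rows that do not move let the fingers close. The tool returns the time, the measured TCP pose, the force, the opening and the grip force at its end. only (a regular expression) keeps the lines of the reply that match it, lines (a string "A,B") keeps lines A to B, and quiet returns only ok. Input that does not fit is refused with a message, and nothing moves.
- state(): the state, without advancing time (a new reading comes with each control period).
- optics.snapshot(name): name is "scene" or "top" or "wrist"; returns the picture (384x512x3 uint8, red, green, blue); there is no depth.
- optics.camera_info(name): a dict with "intrinsics" (3x3 intrinsics, pixels), "R" (3x3) and "t" (3): a world point X has camera coordinates R X + t. Camera axes: x right, y down, z forward; pixel columns grow to the right and rows downward; lengths in mm; the calibration is good to about 2 mm. A picture is of the moment at which its call begins: read the wrist's pose just before it. camera_info takes no time and is no camera call; for the wrist camera it gives the pose at the moment of the call.
- sign_off(): hands the job in; it is judged then, once.
The state is a dict: "clock": time; "q": joint angles; "qd": joint speeds; "tau": joint torques, N m; "tool_pos": TCP position; "ee_rot": TCP orientation; "wrist_force": force on the tool from outside, world axes, zero at the start; "wrist_torque": the same for the moment, N m; "gripper_width": opening from 0.0 (shut) to 1.0 (fully open); "gripper_force": force on a finger pad.
Only numpy, scipy, OpenCV 4.12 (cv2) and the standard library are available. Lean on these libraries where they do the work, as an engineer would, in place of code of your own. Each camera call takes 0.05 s, during which the arm holds its last target. There are 200 camera calls.

TASK

The lap hub standing in the cam vise is finished: slide the vise's jaw open by its upright lever, a good centimetre, then lift the hub out by its upper boss and set it sleeve down over the spindle of the flat-lap machine, turning it until its splines mesh. Slide it fully home and finish with the gripper still holding it pressed down, the spring collar under it fully compressed, so that a colleague can tighten its locking screw. Leave the vise open and the other things on the bench and the machine where they are.

Things in the scene. Friction and masses are not known exactly. Their poses are not given: they have to be found in the camera images.
- hub: lap hub, bare steel, 0.35 kg, upright in the vise. Origin: centre of its lower end, z up its axis. Sleeve 30 mm wide, 26 tall; flange 66 wide, from 26 to 33 mm up; round boss 30 wide, from 33 to 63 mm up, to grip it by. Bore right through, seen from above: 16 mm between the lands, four slots 6 mm wide, 23 mm across the bottoms, two along x, two along y
- vise: blue cast-iron cam vise with steel jaw plates, bolted down, 206 x 118 mm. Origin at the bench under the hub's starting axis; x points along the bed the way the sliding jaw opens. The bed, on which the hub's sleeve stands, is 26 mm above the bench, the jaw tops 50 mm
- jaw (a joint): travel of the vise's sliding jaw along the vise's x: 0 closed on the hub, 0.040 m fully open. Its cam is already released: it slides against about 4 N of friction and stays where it is left
- lever (a point): middle of the black round grip of the cam lever that stands upright on the sliding jaw and moves with it (it does not swing): 19 mm across, from 77 to 118 mm above the bench. This point: 98 mm up, 88 mm along the vise's x from its origin when closed
- machine: flat-lap machine, fixed: grey housing 252 x 212 mm, knob and switch on the side towards the robot, top 80 mm above the bench; on it a round black splash pan 196 mm across, rim 106 mm above the bench, with the spindle in its middle. Origin at the bench on the spindle's axis
- spindle: upright steel spindle in the pan, locked: it does not turn. Origin at the bench on its axis, z up. Four splines 4 mm wide, 21 mm across, two along x, two along y, end 135 mm up; a tapered nose, 14 to 8 mm wide, goes on to 146 mm. The hub's lower end rests on the splines at 135 mm until its slots match within 6 degrees; fully home it is at 102 mm
- collar (a joint): travel of the brass spring collar, 36 mm wide, round the spindle's foot: 0 at rest (top 108 mm above the bench), 0.006 m pushed fully down by the hub (top at 102 mm, a firm stop). Its spring pushes up with 6 N at rest, 12 N fully down, and lifts the hub again if it is let go
- screwdriver: red-handled screwdriver, 170 mm, lying beside the vise; bystander
- tweezers: steel tweezers, 125 mm, lying beside the vise on the robot's side; bystander
- hexkey: small dark hexagon key, 64 x 20 mm, lying on the front strip of the machine's housing; bystander
- jar: glass jar with steel lid, 52 mm across, 55 mm tall, beyond the vise and the machine; bystander
- bottle: white plastic bottle, 56 mm across, 130 mm tall, to the right of the machine; bystander
- lap: copper lap disc, 150 mm across, 8 mm thick, lying to the left of the vise; bystander
- tin: flat round tin with a bare metal lid, 60 mm across, 28 mm tall, on the robot's side of the gap between vise and machine; bystander
- marker: black marker pen, 135 mm, lying beyond the vise and machine; bystander

How it is judged (in metres and radians):
On the way, in this order (a step that is already met when the one before it is completed fails the run):
1. the vise jaw is slid open at least 8 mm with the hub still standing in the vise (value of joint jaw above 0.008 m and z of hub in the frame of vise below 0.035 m and horizontal distance between hub and vise below 0.03 m), for 0.1 s.
2. the hub is lifted out of the vise in the gripper, upright (z of hub in the frame of vise above 0.06 m and contact force between the fingers and hub above 1 N and contact force between hub and vise below 0.1 N and angle between hub's own z axis and vertical below 0.35 rad), for 0.1 s.
3. the splines have meshed: the hub is over the spindle, at least 8 mm down the splines (horizontal distance between hub and spindle below 0.003 m and angle between hub's own z axis and vertical below 0.06 rad and z of hub in the frame of spindle between 0.095 and 0.127 m), for 0.1 s.
At the end, for the whole second after the job is handed in: hub upright on the spindle (3 mm, 0.06 rad), splines meshed, lower end within 2 mm of home, collar pushed down 4.5 mm or more with over 5 N on the spindle, fingers still gripping the hub (over 2 N), hub at rest, jaw still open 7 mm or more, no bystander moved 30 mm (horizontal distance between hub and spindle below 0.003 m and angle between hub's own z axis and vertical below 0.06 rad and z of hub in the frame of spindle between 0.098 and 0.104 m and value of joint collar above 0.0045 m and contact force between hub and spindle above 5 N and contact force between the fingers and hub above 2 N and linear speed of hub below 0.02 m/s and value of joint jaw above 0.007 m and distance of each of screwdriver, tweezers, hexkey, jar, bottle, lap, tin, marker from where it was at the start of the episode below 0.03 m); the arm keeps its last pose, push and grip.
It fails at once if a bystander is pushed away by more than 30 mm (distance of any of screwdriver, tweezers, hexkey, jar, bottle, lap, tin, marker from where it was at the start of the episode above 0.03 m).
It also fails if it takes over 48 s, if anything falls off the work surface, if the arm or the gripper's body presses on something with over 40 N, if the wrist force passes 120 N, or if a joint passes its speed limit or range.

## Working session

There is one attempt and no reset: what is moved stays moved. The work goes in short steps, Python scripts to look and compute and a tool call to move; the robot and the scene stay as the last step left them, time stands still between calls to the robot, and variables do not carry over. Pictures are saved under pics/ and viewed, at most 10 in all, crops included, and the job is handed in when it is done.

```bash
ls; mkdir -p pics; python3 - <<'E'
from station import manip, optics, state, sign_off
import cv2,numpy as np
for n in("scene","top"):
    im=optics.snapshot(n); cv2.imwrite(f"pics/{n}0.png",im[...,::-1])
    c=optics.camera_info(n); print(n,np.round(c["intrinsics"],1).tolist(),np.round(c["R"],4).tolist(),np.round(c["t"],1).tolist())
s=state();print(s["clock"],np.round(s["ee_rot"],3).tolist(),s["gripper_width"])
E
```

```text
pics
station.py
scene [[355.1, 0.0, 257.8], [0.0, 355.1, 191.0], [0.0, 0.0, 1.0]] [[-0.7316, 0.6816, -0.0147], [0.5815, 0.6127, -0.5353], [-0.3558, -0.4002, -0.8445]] [435.3, -289.5, 1508.8]
top [[366.7, 0.0, 250.8], [0.0, 366.7, 189.6], [0.0, 0.0, 1.0]] [[-0.0147, -0.9999, 0.0015], [-0.9913, 0.0144, -0.1305], [0.1304, -0.0034, -0.9914]] [-24.5, 577.6, 1453.7]
0.1 [[0.918, -0.397, -0.001], [-0.397, -0.918, -0.002], [0.0, 0.002, -1.0]] 0.9962321303960247
```

View pics/scene0.png

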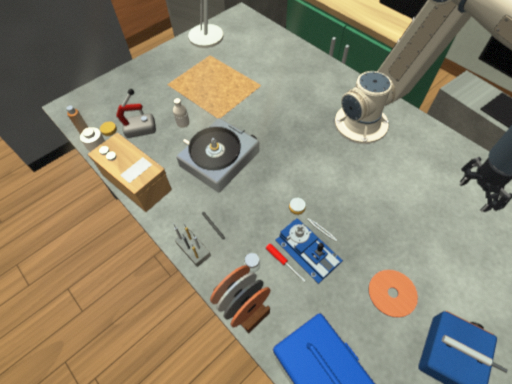

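View pics/top0.png

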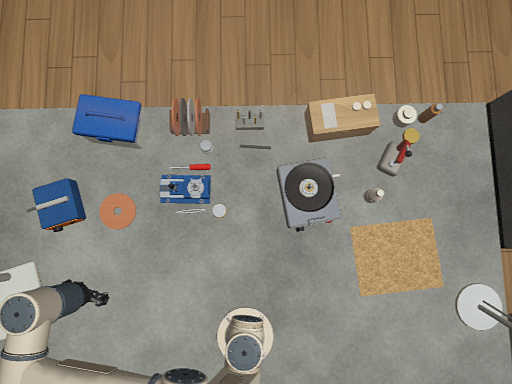

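The scene picture shows the hub on the blue vise at about (299,231), with the spindle at (214,146). In the top picture the hub is at (195,187), the lever at (171,186) and the spindle at (309,187), so the vise's x points to the left (world +y).

```bash
cat > h.py <<'E'
from station import manip, optics, state, sign_off
import cv2,numpy as np
def ray(c,uv,z):
    K,R,t=[np.array(c[k],float) for k in("intrinsics","R","t")]
    t=t.ravel();o=-R.T@t;d=R.T@np.linalg.solve(K,[uv[0],uv[1],1.])
    return o+d*(z-o[2])/d[2]
def proj(c,X):
    K,R,t=[np.array(c[k],float) for k in("intrinsics","R","t")]
    p=K@(R@np.asarray(X,float)+t.ravel());return p[:2]/p[2]
def tool(dw):  # world vector -> tool axes
    return np.round(np.array(state()["ee_rot"]).T@np.asarray(dw,float),1)
def look(name,fn):
    c=optics.camera_info(name);im=optics.snapshot(name)[...,::-1].copy()
    cv2.imwrite("pics/"+fn,im);np.save("pics/"+fn+".npy",c,allow_pickle=True);return c,im
E
python3 - <<'E'
from h import *
c=optics.camera_info("top")
for n,uv,z in(("hub",(195,187),89),("lever",(171,186),118),("spindle",(309,187),146),("viseL",(161,188),26),("viseR",(210,188),26)): print(n,ray(c,uv,z).round(0))
w=optics.camera_info("wrist");R=np.array(w["R"]);print(w["intrinsics"],R.round(3),"pos",-R.T@np.array(w["t"]).ravel(), state()["tool_pos"])
p=[445,170,230];print(tool(np.array(p)-state()["tool_pos"]))
E
```

```bash
python3 - <<'E'
from h import *
s=state();print(tool(np.array([580,232,240])-s["tool_pos"]))
E
```

```text
[440.5 106.5  -9.3]
```

Units first: shifts go in shares of 0.75 m and turns go in shares of 180 degrees. So 44 mm is 0.0587, 11 mm is 0.0147.

Request:
{"op": "jog_arm", "data": {"rows": {"deltas":[[0.0587, 0.0133, 0, 0, 0, 0], [0.0587, 0.0133, 0, 0, 0, 0], [0.0587, 0.0147, 0, 0, 0, 0], [0.0587, 0.0147, 0, 0, 0, 0], [0.0587, 0.0147, 0, 0, 0, 0], [0.0587, 0.0147, 0, 0, 0, 0], [0.0587, 0.0147, 0, 0, 0, 0], [0.0587, 0.0147, 0, 0, 0, 0]]}}}

```text
clock: 0.9
tool_pos: [508.1, 284.9, 230.9]
ee_rot: [[0.918, -0.396, -0.001], [-0.396, -0.918, -0.0], [-0.001, 0.001, -1.0]]
wrist_force: [0.4, 0.8, 0.1]
gripper_width: 1.002
gripper_force: 0.0
```

Request:
{"op": "jog_arm", "data": {"rows": {"deltas":[[0.0587, 0.0147, 0, 0, 0, 0], [0.0587, 0.0147, 0, 0, 0, 0], [0, 0, 0, 0, 0, -0.0433], [0, 0, 0, 0, 0, -0.0433], [0, 0, 0, 0, 0, -0.0433], [0, 0, 0, 0, 0, 0], [0, 0, 0, 0, 0, 0]]}}}

```text
clock: 1.6
tool_pos: [579.0, 231.3, 230.9]
ee_rot: [[1.0, -0.003, -0.001], [-0.003, -1.0, -0.0], [-0.001, 0.0, -1.0]]
wrist_force: [-0.5, -0.9, 0.4]
gripper_width: 1.003
gripper_force: 0.0
```

```bash
python3 - <<'E'
from h import *
look("wrist","w1.png");print(np.round(state()["q"],3))
E
```

```text
[ 0.63   0.404  0.32  -0.    -1.487  0.938]
```

View pics/w1.png

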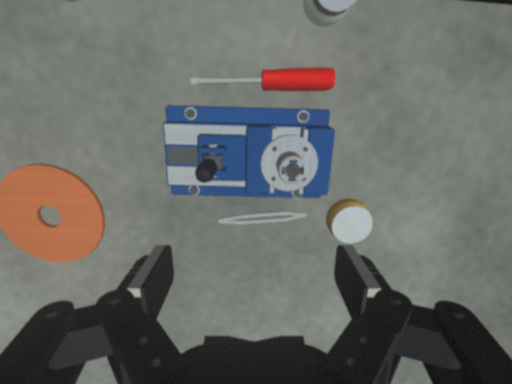

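The wrist view shows the hub's flange at about (290,163) with the bore at (292,170), and the black lever top at (206,172). The tweezers are at (262,217) and the tin at (350,222).

```bash
python3 - <<'E'
from h import *
im=cv2.imread("pics/w1.png");c=np.load("pics/w1.png.npy",allow_pickle=True).item()
hsv=cv2.cvtColor(im,cv2.COLOR_BGR2HSV)
x0,y0,x1,y1=150,90,350,210
cv2.imwrite("pics/w1c.png",cv2.resize(im[y0:y1,x0:x1],None,fx=4,fy=4,interpolation=cv2.INTER_CUBIC))
blue=cv2.inRange(hsv,(100,120,40),(125,255,255))
n,l,st,ce=cv2.connectedComponentsWithStats(cv2.morphologyEx(blue,cv2.MORPH_CLOSE,np.ones((25,25))))
i=1+np.argmax(st[1:,4]);cnt=cv2.findContours((l==i).astype(np.uint8),0,2)[0][0]
r=cv2.minAreaRect(cnt);print("blue",r)
for p in cv2.boxPoints(r): print(p, ray(c,p,10).round(1), ray(c,p,26).round(1))
for n,uv,z in(("flange",(290,163),59),("boss",(292,170),89),("lever",(206,172),118)): print(n,ray(c,uv,z).round(1))
E
```

```text
blue ((249.26722717285156, 151.54310607910156), (166.80401611328125, 87.63246154785156), 1.3971810340881348)
[164.82164 193.31273] [534.7 349.7  10. ] [540.2 344.4  26. ]
[166.95839 105.70631] [648.7 335.2  10. ] [649.2 330.6  26. ]
[333.71283 109.77348] [643.  129.4  10. ] [643.7 133.8  26. ]
[331.57605 197.37991] [527.8 122.5  10. ] [533.6 127.2  26. ]
flange [587.2 187.5  59. ]
boss [586.6 189.1  89. ]
lever [592.5 273.3 118. ]
```

View pics/w1c.png

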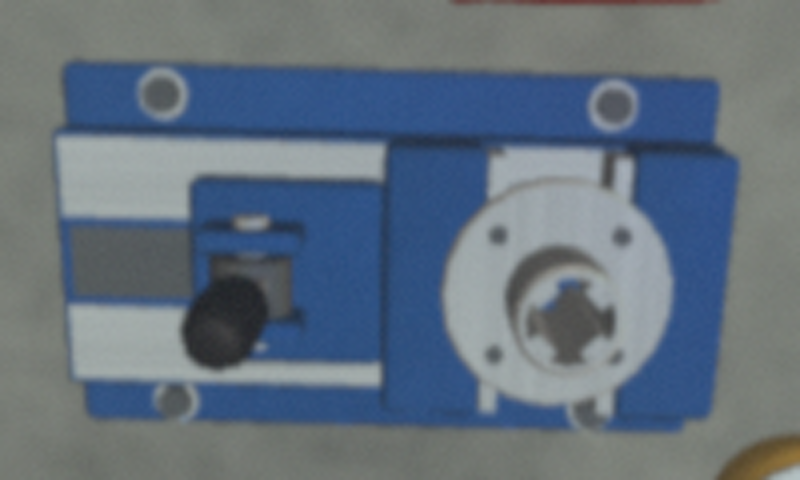

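The crop confirms the boss top centre at about (292.7,170) and the lever top at (205.5,172.5), 85 mm apart against 88 given, so they agree. The vise is turned by about 2°. I move over the lever and come down around it.

Scaled: -44 mm is -0.0587, 30 mm is 0.04.

Request:
{"op": "jog_arm", "data": {"rows": {"deltas":[[0.016, -0.0587, 0, 0, 0, 0], [0, 0, 0.04, 0, 0, 0], [0, 0, 0.04, 0, 0, 0], [0, 0, 0.04, 0, 0, 0], [0, 0, 0.04, 0, 0, 0], [0, 0, 0.0347, 0, 0, 0], [0, 0, 0, 0, 0, 0]]}}}

```text
clock: 2.35
tool_pos: [588.5, 274.0, 80.9]
ee_rot: [[1.0, -0.002, -0.007], [-0.002, -1.0, -0.004], [-0.007, 0.004, -1.0]]
wrist_force: [0.1, -0.0, -1.1]
gripper_width: 1.0
gripper_force: 0.0
```

Request:
{"op": "jog_arm", "data": {"rows": {"deltas":[[0, 0, 0, 0, 0, 0], [0, 0, 0, 0, 0, 0], [0, 0, 0, 0, 0, 0], [0, 0, 0, 0, 0, 0], [0, 0, 0, 0, 0, 0], [0, 0, 0, 0, 0, 0], [0, 0, 0, 0, 0, 0]]}, "aperture": 0, "force": 20}}

```text
clock: 3.05
tool_pos: [591.8, 279.1, 86.9]
ee_rot: [[1.0, 0.001, 0.003], [0.001, -1.0, 0.007], [0.003, -0.007, -1.0]]
wrist_force: [-1.5, 9.4, 2.7]
gripper_width: 0.214
gripper_force: 23.5
```

Scaled: -6 mm is -0.008.

Request:
{"op": "jog_arm", "data": {"rows": {"deltas":[[0, -0.008, 0, 0, 0, 0], [0, -0.008, 0, 0, 0, 0], [0, -0.008, 0, 0, 0, 0], [0, -0.008, 0, 0, 0, 0], [0, 0, 0, 0, 0, 0], [0, 0, 0, 0, 0, 0], [0, 0, 0, 0, 0, 0]]}}}

```text
clock: 3.75
tool_pos: [592.3, 299.3, 86.9]
ee_rot: [[1.0, 0.0, 0.003], [0.0, -1.0, 0.0], [0.003, -0.0, -1.0]]
wrist_force: [-0.2, -1.2, 4.7]
gripper_width: 0.213
gripper_force: 23.4
```

Scaled: -50 mm is -0.0667, 30 mm is 0.04.

Request:
{"op": "jog_arm", "data": {"rows": {"deltas":[[0, 0, 0, 0, 0, 0], [0, 0, 0, 0, 0, 0], [0, 0, 0, 0, 0, 0], [0, 0, 0, 0, 0, 0], [0, 0, 0, 0, 0, 0], [0, 0, 0.04, 0, 0, 0], [0, 0, -0.0667, 0, 0, 0], [0, 0, -0.0667, 0, 0, 0]]}, "aperture": 1}}

```text
clock: 4.55
tool_pos: [589.0, 297.5, 152.4]
ee_rot: [[1.0, 0.0, -0.007], [0.0, -1.0, -0.006], [-0.007, 0.006, -1.0]]
wrist_force: [1.7, 2.2, 2.5]
gripper_width: 1.002
gripper_force: 0.0
```

Request:
{"op": "jog_arm", "data": {"rows": {"deltas":[[-0.0133, 0.048, 0, 0, 0, 0], [-0.0133, 0.048, 0, 0, 0, 0], [-0.0133, 0.0493, 0, 0, 0, 0], [0, 0, 0.0267, 0, 0, 0], [0, 0, 0.0267, 0, 0, 0], [0, 0, 0, 0, 0, 0], [0, 0, 0, 0, 0, 0]]}}}

```text
clock: 5.25
tool_pos: [561.3, 190.2, 115.6]
ee_rot: [[1.0, 0.001, -0.0], [0.001, -1.0, -0.001], [-0.0, 0.001, -1.0]]
wrist_force: [-0.6, 0.3, 0.5]
gripper_width: 1.004
gripper_force: 0.0
```

```bash
python3 - <<'E'
from h import *
c,im=look("wrist","w2.png")
print(proj(c,[587,190,89]),state()["tool_pos"])
p=proj(c,[587,190,75]);u,v=map(int,p)
u=max(100,min(412,u));v=max(75,min(309,v));print(u-100,v-75)
cv2.imwrite("pics/w2c.png",cv2.resize(im[v-75:v+75,u-100:u+100],None,fx=4,fy=4,interpolation=cv2.INTER_CUBIC))
E
```

```text
[250.40370698 187.65739368] [561.80864187 190.5532033  116.25345904]
150 106
```

View pics/w2c.png

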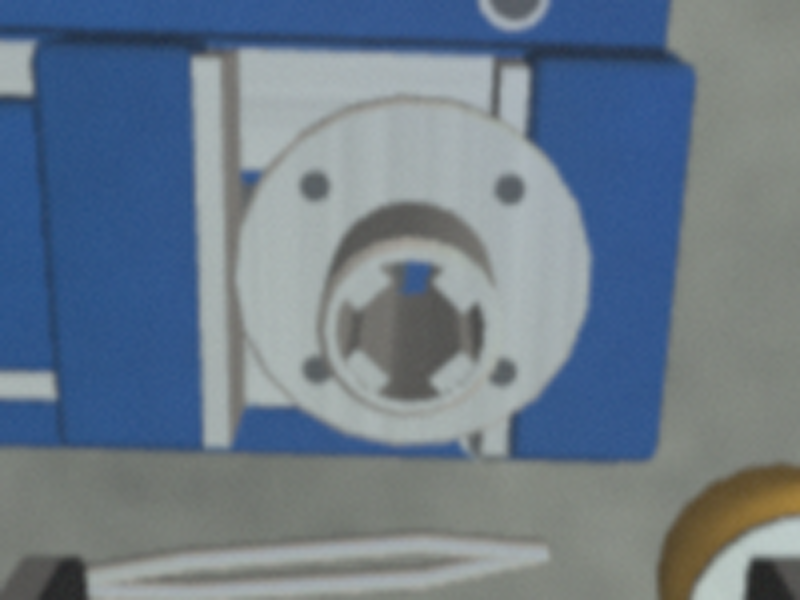

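The close crop shows the jaw plate clear of the hub. The boss ring is centred at (252.4,187) full-frame, the four flange holes are nearly square to the image (about 0.6°), and the tin and tweezers are undisturbed.

```bash
python3 - <<'E'
from h import *
c=np.load("pics/w2.png.npy",allow_pickle=True).item()
P=lambda x,y,z:ray(c,(150+x/4-.125,106+y/4-.125),z).round(1)
print("boss",P(409.5,324,89),"sides",P(322,324,89),P(497,324,89))
print("holes",*[P(*h,59) for h in((315,186),(510,188),(318,370),(503,372))])
print("slots",P(345,325,89),P(474,328,89))
E
```

```text
boss [587.5 188.8  89. ] sides [587.5 202.6  89. ] [587.5 175.1  89. ]
holes [603.7 205.7  59. ] [603.3 171.   59. ] [569.  206.1  59. ] [568.5 171.4  59. ]
slots [587.4 199.   89. ] [586.8 178.7  89. ]
```

Scaled: 25 mm is 0.0333, 20 mm is 0.0267.

Request:
{"op": "jog_arm", "data": {"rows": {"deltas":[[0.0333, 0.0013, 0, 0, 0, 0], [0, 0, 0, 0, 0, 0], [0, 0, 0.0267, 0, 0, 0], [0, 0, 0.0267, 0, 0, 0], [0, 0, 0.0173, 0, 0, 0], [0, 0, 0, 0, 0, 0], [0, 0, 0, 0, 0, 0]]}}}

```text
clock: 6.0
tool_pos: [586.7, 189.5, 63.2]
ee_rot: [[1.0, 0.001, 0.001], [0.001, -1.0, -0.0], [0.001, 0.0, -1.0]]
wrist_force: [0.1, -0.5, 0.6]
gripper_width: 1.002
gripper_force: 0.0
```

Request:
{"op": "jog_arm", "data": {"rows": {"deltas":[[0, 0, 0, 0, 0, 0], [0, 0, 0, 0, 0, 0], [0, 0, 0, 0, 0, 0], [0, 0, 0, 0, 0, 0], [0, 0, 0, 0, 0, 0], [0, 0, 0, 0, 0, 0], [0, 0, 0, 0, 0, 0]]}, "aperture": 0, "force": 90}}

```text
clock: 6.7
tool_pos: [586.8, 189.9, 63.0]
ee_rot: [[1.0, 0.0, 0.002], [0.0, -1.0, 0.001], [0.002, -0.001, -1.0]]
wrist_force: [0.1, 2.5, 4.3]
gripper_width: 0.327
gripper_force: 88.5
```

Scaled: -40 mm is -0.0533, -30 mm is -0.04.

Request:
{"op": "jog_arm", "data": {"rows": {"deltas":[[0, 0, -0.02, 0, 0, 0], [0, 0, -0.04, 0, 0, 0], [0, 0, -0.0533, 0, 0, 0], [0, 0, -0.0533, 0, 0, 0], [0, 0, -0.0333, 0, 0, 0], [-0.0267, 0.0533, 0, 0, 0, 0], [-0.0267, 0.0533, 0, 0, 0, 0], [-0.0267, 0.0533, 0, 0, 0, 0]]}}}

```text
clock: 7.5
tool_pos: [524.3, 67.6, 210.8]
ee_rot: [[1.0, 0.0, -0.004], [0.0, -1.0, -0.001], [-0.004, 0.001, -1.0]]
wrist_force: [0.6, -1.0, -3.4]
gripper_width: 0.321
gripper_force: 89.5
```

Request:
{"op": "jog_arm", "data": {"rows": {"deltas":[[-0.0267, 0.0533, 0, 0, 0, 0], [-0.0267, 0.0533, 0, 0, 0, 0], [-0.0227, 0.0533, 0, 0, 0, 0], [0, 0.0533, 0, 0, 0, 0], [0, 0.0533, 0, 0, 0, 0], [0, 0.0533, 0, 0, 0, 0], [0, 0.0533, 0, 0, 0, 0], [0, 0.0533, 0, 0, 0, 0]]}}}

```text
clock: 8.3
tool_pos: [467.8, -252.2, 210.9]
ee_rot: [[1.0, -0.0, -0.003], [-0.0, -1.0, 0.001], [-0.003, -0.001, -1.0]]
wrist_force: [1.5, 1.4, -2.6]
gripper_width: 0.322
gripper_force: 89.5
```

Request:
{"op": "jog_arm", "data": {"rows": {"deltas":[[0, 0.0533, 0, 0, 0, 0], [0, 0, 0.0267, 0, 0, 0], [0, 0, 0.0267, 0, 0, 0], [0, 0, 0, 0, 0, 0], [0, 0, 0, 0, 0, 0], [0, 0, 0, 0, 0, 0]]}}}

```text
clock: 8.9
tool_pos: [469.7, -290.9, 173.3]
ee_rot: [[1.0, 0.001, 0.001], [0.001, -1.0, -0.001], [0.001, 0.001, -1.0]]
wrist_force: [0.3, -0.1, -1.5]
gripper_width: 0.321
gripper_force: 89.8
```

```bash
python3 - <<'E'
from h import *
c,im=look("wrist","w3.png")
s=state();print(s["tool_pos"],np.round(s["q"],2),s["gripper_force"],proj(c,[570,-252,140]))
look("top","top1.png")
E
```

```text
[ 469.79878772 -290.82143049  173.45623356] [-0.27  0.28 -0.    0.   -1.28  1.84] 89.78844611688146 [181.17740017  58.84392304]
```

View pics/w3.png

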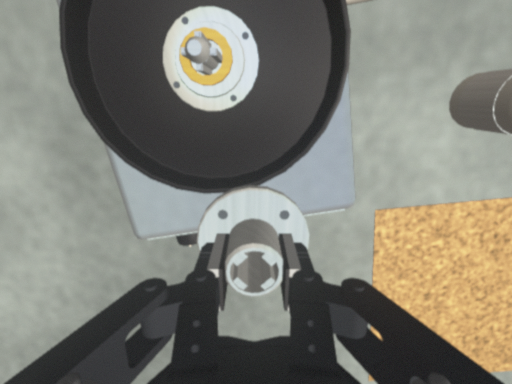

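The wrist view shows the hub held upright in the gripper. The spindle is at about (207,53), near the top of the picture, and the machine is visibly turned. I centre the view better for a crop.

Scaled: -31 mm is -0.0413, -30 mm is -0.04.

Request:
{"op": "jog_arm", "data": {"rows": {"deltas":[[0, -0.0413, 0, 0, 0, 0], [0, 0, 0, 0, 0, 0], [0.02, 0, -0.04, 0, 0, 0], [0, 0, 0, 0, 0, 0], [0, 0, 0, 0, 0, 0], [0, 0, 0, 0, 0, 0]]}}}

```text
clock: 9.6
tool_pos: [483.8, -259.5, 201.7]
ee_rot: [[1.0, 0.0, -0.001], [0.0, -1.0, 0.001], [-0.001, -0.001, -1.0]]
wrist_force: [-0.6, -0.5, -3.5]
gripper_width: 0.321
gripper_force: 89.9
```

```bash
python3 - <<'E'
from h import *
c,im=look("wrist","w4.png")
s=state();print(s["tool_pos"])
p=proj(c,[575,-262,135]);u,v=map(int,p);u-=50;v=max(0,v-37);print(u,v)
cv2.imwrite("pics/w4c.png",cv2.resize(im[v:v+75,u:u+100],None,fx=8,fy=8,interpolation=cv2.INTER_CUBIC))
E
```

```text
[ 483.58538019 -259.59218728  201.5214617 ]
203 42
```

View pics/w4c.png

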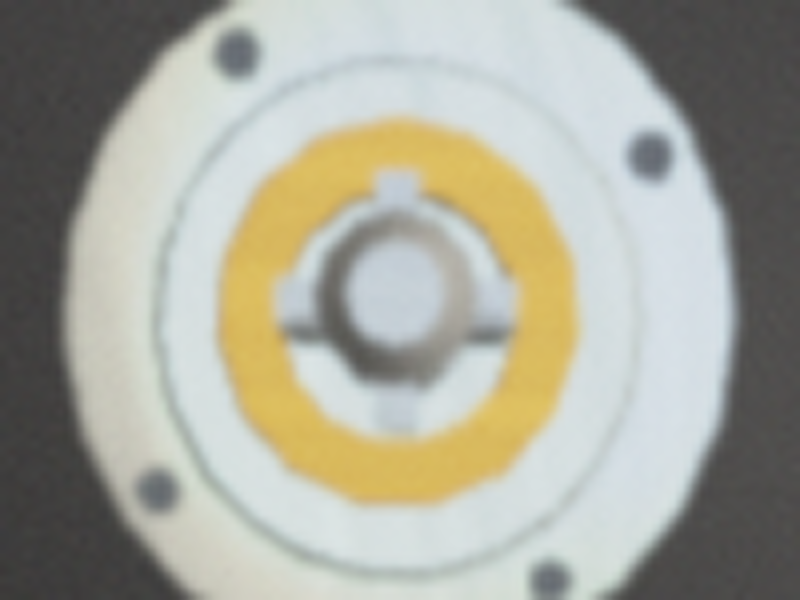

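The crop shows the splines lying along the image axes: left tip at (276,298), right (518,300), top (398,168), bottom (398,432) in crop pixels. They are within 1° of the held hub's slots, and the axis at 135 mm is at about (397,299).

```bash
python3 - <<'E'
from h import *
c=np.load("pics/w4.png.npy",allow_pickle=True).item();im=cv2.imread("pics/w4.png")
P=lambda x,y,z:ray(c,(203+x/8-.06,42+y/8-.06),z).round(1)
print("axis135",P(397,299,135),"tip146",P(394,292,146),"spline ends",P(276,298,135),P(518,300,135),P(398,168,135),P(398,432,135))
m=cv2.inRange(cv2.cvtColor(im,cv2.COLOR_BGR2HSV),(15,100,100),(30,255,255))[42:117,203:303]
y,x=np.where(m);(cx,cy),r=cv2.minEnclosingCircle(np.c_[x,y].astype(np.float32))
print("collar",ray(c,(203+cx,42+cy),108).round(1),r)
t=state()["tool_pos"]
b=proj(c,[t[0],t[1],t[2]+26]);print("boss top expected px",b)
u,v=map(int,b);cv2.imwrite("pics/w4h.png",cv2.resize(im[max(0,v-70):v+40,u-70:u+70],None,fx=5,fy=5,interpolation=cv2.INTER_CUBIC));print(u-70,v-70)
E
```

```text
axis135 [ 575.  -261.1  135. ] tip146 [ 574.9 -260.9  146. ] spline ends [ 575.1 -250.6  135. ] [ 574.9 -271.5  135. ] [ 585.3 -261.2  135. ] [ 564.1 -261.1  135. ]
collar [ 575.5 -260.9  108. ] 23.63304901123047
boss top expected px [249.19758431 272.03340516]
179 202
```

View pics/w4h.png

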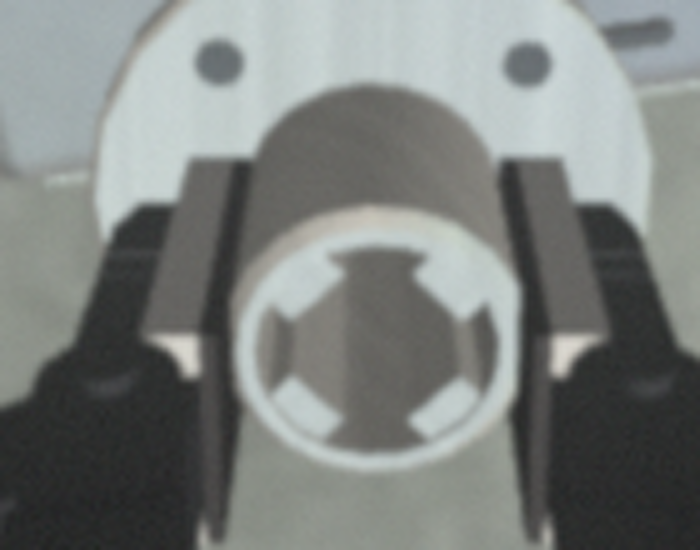

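The held hub's boss ring is centred at crop (378,340), full frame (254.6,270). Its flange holes are level to 0.2°, so the slots match the splines.

```bash
python3 - <<'E'
from h import *
c=np.load("pics/w4.png.npy",allow_pickle=True).item();s=state();t=np.array(s["tool_pos"])
h=ray(c,(254.5,269.8),t[2]+26);print("hub cam",h,"tcp",t,"tilt",np.array(s["ee_rot"])[:,2])
print("cam-relative move",575-h[0],-261.1-h[1],"tcp target",t[:2]+[575-h[0],-261.1-h[1]], "w2-based",575-.7,-261.1+1.1)
E
```

```text
hub cam [ 484.83404357 -262.14542423  227.5214617 ] tcp [ 483.58538019 -259.59218728  201.5214617 ] tilt [-1.39101545e-03  7.62811335e-04 -9.99998742e-01]
cam-relative move 90.16595642864047 1.0454242254817245 tcp target [ 573.75133662 -258.54676306] w2-based 574.3 -260.0
```

Scaled: 30 mm is 0.04.

Request:
{"op": "jog_arm", "data": {"rows": {"deltas":[[0.04, 0, 0, 0, 0, 0], [0.04, 0, 0, 0, 0, 0], [0.04, 0, 0, 0, 0, 0], [0, 0, 0, 0, 0, 0], [0, 0, 0, 0, 0, 0], [0, 0, 0, 0, 0, 0]]}}}

```text
clock: 10.25
tool_pos: [573.5, -259.9, 202.0]
ee_rot: [[1.0, -0.0, -0.001], [-0.0, -1.0, 0.0], [-0.001, -0.0, -1.0]]
wrist_force: [0.9, -0.1, -1.9]
gripper_width: 0.321
gripper_force: 89.9
```

Request:
{"op": "jog_arm", "data": {"rows": {"deltas":[[0, 0, 0.0107, 0, 0, 0], [0, 0, 0.008, 0, 0, 0], [0, 0, 0.008, 0, 0, 0], [0, 0, 0.0067, 0, 0, 0], [0, 0, 0, 0, 0, 0], [0, 0, 0, 0, 0, 0]]}}}

```text
clock: 10.85
tool_pos: [574.2, -259.8, 177.2]
ee_rot: [[1.0, 0.0, -0.0], [0.0, -1.0, -0.0], [-0.0, 0.0, -1.0]]
wrist_force: [0.5, -0.0, -3.3]
gripper_width: 0.323
gripper_force: 89.9
```

Scaled: 3 mm is 0.004.

Request:
{"op": "jog_arm", "data": {"rows": {"deltas":[[0, 0, 0.004, 0, 0, 0], [0, 0, 0.004, 0, 0, 0], [0, 0, 0.004, 0, 0, 0], [0, 0, 0.004, 0, 0, 0], [0, 0, 0, 0, 0, 0], [0, 0, 0, 0, 0, 0]]}}}

```text
clock: 11.45
tool_pos: [574.3, -259.7, 165.2]
ee_rot: [[1.0, 0.0, -0.0], [0.0, -1.0, -0.0], [-0.0, 0.0, -1.0]]
wrist_force: [-0.9, -0.2, -1.4]
gripper_width: 0.32
gripper_force: 89.9
```

Scaled: 4 mm is 0.0053.

Request:
{"op": "jog_arm", "data": {"rows": {"deltas":[[0, 0, 0.0053, 0, 0, 0], [0, 0, 0.0053, 0, 0, 0], [0, 0, 0.0053, 0, 0, 0], [0, 0, 0.0053, 0, 0, 0], [0, 0, 0.0053, 0, 0, 0], [0, 0, 0, 0, 0, 0], [0, 0, 0, 0, 0, 0]]}}}

```text
clock: 12.15
tool_pos: [574.4, -259.7, 145.3]
ee_rot: [[1.0, 0.0, 0.0], [0.0, -1.0, -0.0], [0.0, 0.0, -1.0]]
wrist_force: [0.5, 0.6, -2.9]
gripper_width: 0.319
gripper_force: 90.3
```

Request:
{"op": "jog_arm", "data": {"rows": {"deltas":[[0, 0, 0.004, 0, 0, 0], [0, 0, 0.004, 0, 0, 0], [0, 0, 0.004, 0, 0, 0], [0, 0, 0.004, 0, 0, 0], [0, 0, 0, 0, 0, 0], [0, 0, 0, 0, 0, 0], [0, 0, 0, 0, 0, 0]]}}}

```text
clock: 12.85
tool_pos: [575.3, -260.0, 138.7]
ee_rot: [[1.0, 0.002, 0.006], [0.002, -1.0, -0.003], [0.006, 0.003, -1.0]]
wrist_force: [-6.2, 7.3, 21.8]
gripper_width: 0.322
gripper_force: 93.0
```

Scaled: 2 mm is 0.0027.

Request:
{"op": "jog_arm", "data": {"rows": {"deltas":[[0, 0, 0.0027, 0, 0, 0], [0, 0, 0.0027, 0, 0, 0], [0, 0, 0, 0, 0, 0], [0, 0, 0, 0, 0, 0], [0, 0, 0, 0, 0, 0]]}}}

```text
clock: 13.35
tool_pos: [575.9, -260.1, 138.5]
ee_rot: [[1.0, 0.003, 0.009], [0.003, -1.0, -0.004], [0.009, 0.004, -1.0]]
wrist_force: [-11.2, 12.6, 37.4]
gripper_width: 0.324
gripper_force: 95.0
```

```bash
python3 - <<'E'
from h import *
c,im=look("scene","scene1.png");look("wrist","w5.png");t,_=look("top","top2.png")
w=cv2.imread("pics/w5.png");tp=cv2.imread("pics/top2.png")[130:240,90:410]
cv2.imwrite("pics/fin.png",np.vstack([cv2.resize(w,(400,300)),cv2.resize(tp,(400,137)),]))
s=state();print(s["clock"],s["tool_pos"],s["wrist_force"],s["gripper_force"])
E
```

```text
13.5 [ 575.84038133 -260.15418155  138.50985283] [-12.11544019  11.44351141  36.90762022] 95.00595308145876
```

View pics/fin.png

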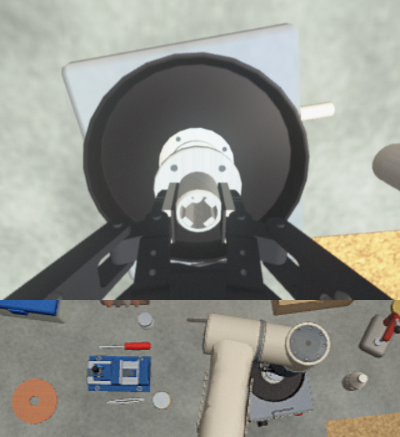

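The final view shows the hub seated over the spindle in the gripper at wrist-picture (200,210). The vise is open and the bystanders are in place. The last 4 mm of command added 15 N with only 0.2 mm of motion, so the hub is on the hard stop.

```bash
python3 -c "
from station import manip, optics, state, sign_off
print(sign_off())"
```

```text
the job is handed in; nothing more can be done
None
```

I handed the job in at 13.5 s with the vise jaw open about 20 mm and the hub meshed on the spindle, held against the stop with about 37 N of press and 95 N of grip; the judge's result was not shown.

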